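# Check the layshaft's end float and latch the carder's gear case

## Robot

A 6-joint arm with a two-finger parallel gripper is mounted at the origin on the work surface. World frame = base frame: x ahead of the robot, y to its left, z up, the work surface at z = 0. Lengths are in m, angles in rad, forces in N, time in s.
With the tool pointing down it reaches from about 0.375 to 0.975 m from the base axis. Payload 3.8 kg.
Tool frame: the origin (TCP) lies on the mounting face of the last link; the fingertips stand 173 mm ahead of it and the grasp point (between the pads) lies 155 mm ahead of it; x points along the fingers, y is the direction in which the jaws open and shut, and the axes are right-handed (so a half turn about x gives the same grasp; the last joint's range is limited). The gripper opens to 85 mm and grips with 20 to 120 N. Pads are 22 mm wide; open, the fingers measure 114 mm over their backs; the gripper's body (76 mm by 85 mm) begins 54 mm behind the grasp point. The pads swing forward as they close: fully open they stand 13 mm farther back than shut.
Start: joints at [1.182, 0.264, 1.604, -0, 1.274, -0.037], TCP at [0.233, 0.634, 0.405] pointing down, gripper open.
Joint ranges: [-2.63, 2.63], [-0.94, 2.18], [0.31, 2.57], [-1.31, 4.45], [0, 2.66], [-2.55, 2.55]. Speed limits (rad/s): [2.57, 2.57, 3.14, 3.14, 3.14, 3.14].

## Interface

Orientations are given as a unit quaternion [w, x, y, z].
In Python, from plant import bot gives the robot as it stands. The module is installed in compiled form; this text tells all that it offers.
- The arm moves only by the tool play_rows, never from a script. Its argument "targets" is text: rows parted by semicolons, each of 7 numbers parted by spaces: the shift along the tool's x, y, z in m, then the turn, a rotation vector about the tool's x, y, z in units of 5 degrees (1.0 is 5 degrees), then the closure, from 0 (fully open) to 1 (shut). In form: tx ty tz ax ay az claw; .... A call has 1 to 5 rows; each row shifts and turns the commanded pose from where the row before left it, along the tool's axes as they then stand; what a row does not reach is not made up. A row lasts 1/8 s, in which the tool goes at most 62.5 mm and 10.7 degrees, less where a joint would pass 70% of its speed; a pose out of reach is approached as far as the arm can. A call with a gripper value outside its range is refused whole. The fingers move at their own pace and stop on an object; "newtons" is the grip in N (left out, the last holds). Time passes only in rows, so rows that do not move let the fingers close. It gives the time, the measured TCP pose, the force and the opening at its end, in the units of the state.
- bot.read_state(): the state, without advancing time (a new reading comes with each control period).
- bot.snapshot(name): name is "side" or "top" or "wrist"; returns a dict with "pixels" (480x640x3 uint8, red, green, blue), "z_map" (480x640 float32, m along the optical axis (not along the pixel's ray), 0 where there is no reading), "vfov" (degrees; the focal length in pixels is half the picture's height over the tangent of half this angle, whatever the lens; pixels are square), "cx", "cy" (the principal point, pixels), "eye" and "rotation" of the camera in the world. Camera axes: x right, y up, looking along -z (the intrinsics and any distortion apply to the point x, -y, -z); pixel columns grow to the right and rows downward; lengths in m; the calibration is good to about 2 mm. The wrist camera is an equidistant fisheye: a pixel r from the principal point sees the ray r / f radians off the axis. A picture is of the moment at which its call begins.
- bot.sign_off(): hands the job in, once; it reports no verdict.
The state is a dict: "clock": time; "joint_positions": joint angles; "dq": joint speeds; "effort": joint torques, N m; "eef_pos": TCP position; "tool_rot": TCP orientation; "ft_force": force on the tool from outside, world axes, zero at the start; "ft_torque": the same for the moment, N m; "gripper_width": finger opening in m.
Only numpy, scipy, OpenCV 4.12 (cv2) and the standard library are available. Lean on these libraries where they do the work, as an engineer would, in place of code of your own. Each camera call takes 0.05 s, during which the arm holds its last target.

## Task

On the drum carder, feel the end float of the layshaft by its hub: first pull it right out to its outer stop, then push it fully home. After that swing the gear case lid down and turn the T-handle clockwise to its stop so that the latch draws the lid tight on its gasket, turning the handle back first if its tongue would foul the keeper. Leave the bottle, cup and bobbin standing where they are, and let go of everything.

Things in the scene. Friction and masses are not known exactly. Their poses are not given: they have to be found in the camera images.
- carder: Drum carder, fixed. Origin on the table under the centre of its grey gear case: an open-topped box 200 (own x) by 160 (own y) by 116 mm high, z up. On its +y side, from y = +100 mm, a wooden frame 280 (x) by 210 mm, 100 mm high, holds the drum (axis along y, y = 125 to 285 mm, top 190 mm above the table). On the case's -y side only the shaft sticks out.
- lid_hinge (a point): Middle of the lid's hinge line, at (0, 80, 120) mm in the carder's frame and with its axes; the line runs along x. Lid: flat plate 200 mm along the hinge, 160 mm to the free edge, 8 mm thick, underside in the hinge line's plane. Shut, it lies level, free edge on the -y side, outer face 128 mm above the table. Opening, the free edge swings up towards the drum, so the outer face turns to +y.
- lid (a joint): Lid angle, rad: 0 = shut tight, grows as the free edge rises, up to 1.6. The hinge is stiff (0.36 N m): the lid stays at any angle and must be pushed down. Unlatched on the springy gasket it rests about 0.03 rad (5 mm at the free edge) proud; pressing alone does not keep it tight, it springs back. Tight, the gasket pushes back with about 15 N at the free edge.
- lid_edge (a point): Middle of the lid's free edge on its outer face, 160 mm from the hinge line; own axes are the lid's: x along the hinge, z out of the outer face.
- t_bar (a point): Centre of the crossbar of the black T-handle on the lid: bar 90 mm long (own x), 16 mm wide (own y), 18 mm thick; own z is the turning axis, out of the lid. It is 41 mm above the outer face, on an 18 mm stem, mid-way along the lid and 115 mm from the hinge line (45 mm from the free edge). Lid shut: bar centre 169 mm above the table.
- t_latch (a joint): T-handle angle, rad, grows clockwise seen from outside; stops at 0 (unlatched, bar parallel to the hinge) and 1.45 (latched, bar pointing to the free edge). Stays where left; takes 0.1 to 0.5 N m. Its tongue under the lid clears the keeper below 0.15; turned farther it may land on the keeper and prop the lid at 0.1 to 0.25 rad. From lid resting on gasket, turning to the stop draws it tight.
- hub (a point): Centre of the steel hub on the layshaft's end, outside the case's -y face, 70 mm above the table: cylinder 44 mm across, 34 mm long, axis along the carder's y. With the shaft home it is 150 mm from the carder's origin, 70 mm out from the case face; the shaft between is 22 mm thick, with a 52 mm flange 16 mm deep on the case face.
- layshaft (a joint): Shaft end float, m: 0 = home against the inner stop (hub nearest the case), 0.018 = against the outer stop; as it grows the hub moves along the carder's -y. Friction 3 N; stays where it is left.
- oil_mid (a point): Bystander: clear oil bottle, 54 mm across, 160 mm tall, upright; point half-way up.
- mug_mid (a point): Bystander: white cup, 76 mm across, 92 mm tall, upright; point half-way up.
- bobbin_mid (a point): Bystander: dark wooden bobbin with 66 mm flanges, 126 mm tall, upright; point half-way up.
Mind the look-alikes: they are no part of the job. Leave any orange or purple look-alike of the part that bears mug_mid alone.

How it is judged:
By the outcome, as a careful person would: the job done as asked, in the order asked, and still so for the second after the job is handed in, with the robot touching nothing.
It also fails if it takes over 64 s, if anything falls off the work surface, if the arm or the gripper's body presses on something with over 40 N, if the wrist force passes 120 N, or if a joint passes its speed limit or range.

## Working session

There is one attempt and no reset: what is moved stays moved. The work goes in short steps, Python scripts to look and compute and a tool call to move; the robot and the scene stay as the last step left them, time stands still between calls to the robot, and variables do not carry over. Pictures are saved under pics/ and viewed, and the job is handed in when it is done.

Besides the shell and the picture viewer there is one more tool, called after ">>>" as name(argument=value, ...), one argument or row to a line, values as JSON. play_rows: Moves the arm, as the interface text tells. Its arguments: {"type":"object","properties":{"targets":{"type":"string"},"newtons":{"type":"number"}},"required":["targets"]}

```bash
mkdir -p pics; cat > h.py <<'E'
import numpy as np,cv2
from plant import bot
from scipy.spatial.transform import Rotation as R
def snap(n,f):
    s=bot.snapshot(n); cv2.imwrite(f'pics/{f}.png',s['pixels'][:,:,::-1]); np.savez(f'pics/{f}.npz',**s); return s
def cloud(s):
    z=s['z_map'];H,W=z.shape;f=H/2/np.tan(np.radians(s['vfov'])/2)
    u,v=np.meshgrid(np.arange(W),np.arange(H))
    p=np.stack([(u-s['cx'])/f*z,-(v-s['cy'])/f*z,-z],-1)
    return p@np.array(s['rotation']).T+np.array(s['eye'])
E
python3 - <<'E'
from h import *
for n in ['side','top','wrist']:
    s=snap(n,n+'0'); print(n,s['vfov'],s['cx'],s['cy'],s['eye'],s['rotation'])
print(bot.read_state())
E
```

```text
side 54.57394077077935 322.72278237924814 234.00286826897934 [ 0.06834229 -0.47108259  0.77845712] [ 0.85366167  0.3302124  -0.15270552 -0.37269631]
top 42.690465593987575 311.52311926124963 235.35632453802458 [ 0.39790102 -0.06436044  1.22473771] [-0.70629099 -0.03380788  0.03079666  0.70644294]
wrist 65.70646984690485 316.38970227101026 246.19673466979353 [0.16258492 0.65901376 0.37219394] [ 0.81090774 -0.12161662 -0.08373644  0.56623869]
{'clock': 0.15, 'joint_positions': array([ 1.18210422e+00,  2.64618392e-01,  1.60507802e+00, -3.17491562e-06,
        1.27371767e+00, -3.69013643e-02]), 'dq': array([ 2.08606085e-04, -4.35526227e-03, -4.24200613e-03,  1.20571851e-05,
        2.32398745e-03,  2.27443382e-04]), 'effort': array([ 1.28485408e-03, -5.15904450e+01, -3.67961812e+01,  1.19855503e-05,
        7.89002428e-03,  8.29156221e-06]), 'eef_pos': array([0.23249336, 0.63341368, 0.40361238]), 'tool_rot': array([ 0.69606112,  0.1231064 ,  0.69633103, -0.12436575]), 'ft_force': array([ 6.45250761e-01, -2.70040731e-01,  1.26945814e-04]), 'ft_torque': array([0.02675225, 0.01106648, 0.00604925]), 'gripper_width': 0.0857569511430705}
```

View pics/side0.png

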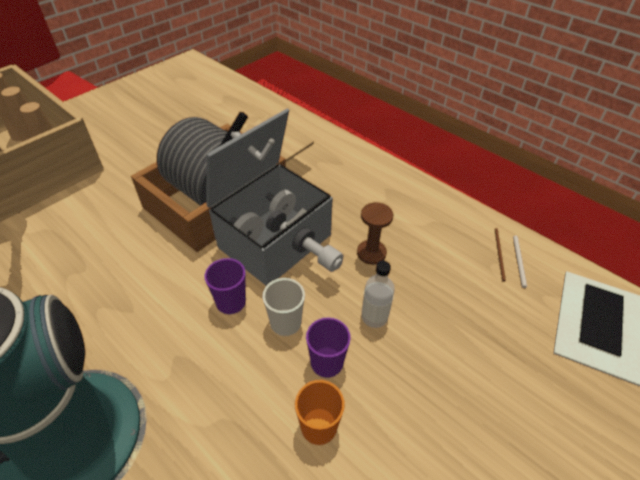

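View pics/top0.png

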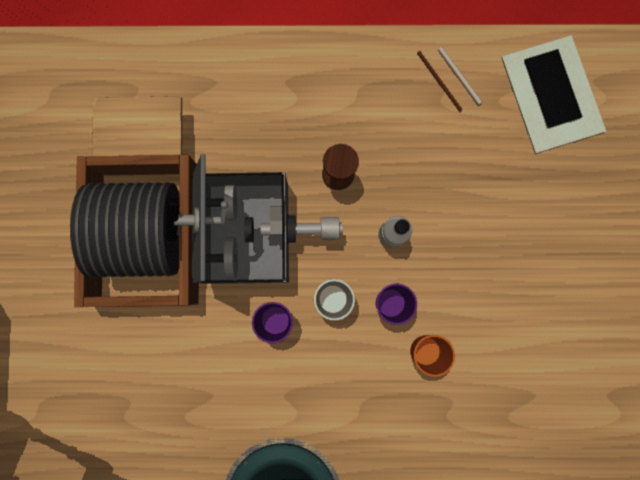

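View pics/wrist0.png

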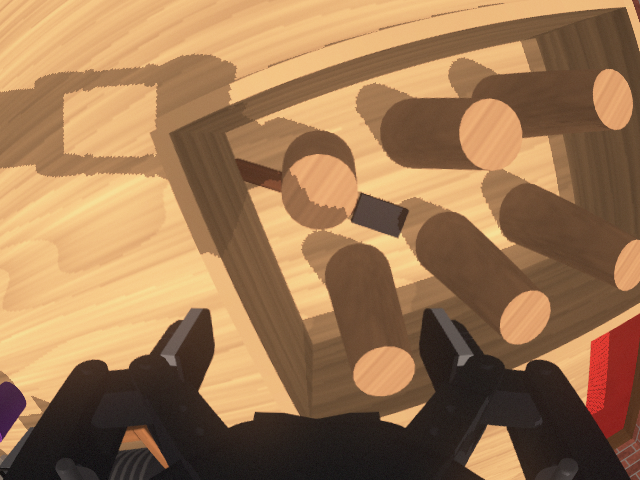

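The side view shows the open lid (250,150), the T-handle behind it (235,128), the hub (330,257), the bottle (378,297) and the bobbin (375,235). The cup group is white (285,305), purple (228,285) and (328,347), and orange (320,410). The only hub candidate is the steel cylinder, at (330,228) in the top view. The white cup, not the purple or orange ones, is the mug to leave standing.

```bash
sed -i "s/np.array(s\['rotation'\]).T/R.from_quat(s['rotation'],scalar_first=True).as_matrix().T/" h.py
cat >> h.py <<'E'
def load(f): return dict(np.load(f'pics/{f}.npz'))
E
python3 - <<'E'
from h import *
s=load('top0');P=cloud(s)
for n,(u,v) in dict(hub=(331,228),hubend=(340,228),shaft=(307,229),lidtop=(203,200),bob=(340,160),bot=(402,227),cup=(335,287),pur=(398,290),pur2=(272,306),corner1=(287,176),corner2=(287,280),c3=(208,176),c4=(208,280),tip=(178,221),table=(500,300),ora=(434,340),frameL=(185,160),fr2=(185,303)).items():
    print(n,P[v-1:v+2,u-1:u+2].reshape(-1,3).mean(0).round(3),P[v,u].round(3))
# hub points
m=(P[...,2]>0.05)&(P[...,2]<0.11)
sub=np.zeros(m.shape,bool);sub[210:245,322:350]=1
q=P[m&sub];print(len(q),q.min(0),q.max(0));
top=q[q[:,2]>0.085];print(top.mean(0),top.min(0),top.max(0))
im=s['pixels'][130:340,160:460,::-1];cv2.imwrite('pics/c1.png',cv2.resize(im,None,fx=2.6,fy=2.6,interpolation=cv2.INTER_CUBIC))
im=load('side0')['pixels'][90:350,130:420,::-1];cv2.imwrite('pics/c2.png',cv2.resize(im,None,fx=2.3,fy=2.3,interpolation=cv2.INTER_CUBIC))
E
```

```text
hub [ 0.515 -0.096  0.092] [ 0.516 -0.096  0.09 ]
hubend [ 0.503 -0.108  0.208] [ 0.516 -0.113  0.083]
shaft [ 0.515 -0.051  0.079] [ 0.515 -0.051  0.078]
lidtop [0.541 0.109 0.274] [0.54  0.109 0.275]
bob [ 0.636 -0.111  0.125] [ 0.637 -0.112  0.123]
bot [ 0.51  -0.217  0.16 ] [ 0.51  -0.218  0.16 ]
cup [ 0.407 -0.106  0.004] [ 0.407 -0.106  0.002]
pur [ 0.401 -0.228  0.023] [ 0.401 -0.228  0.022]
pur2 [0.37  0.017 0.029] [0.37  0.017 0.03 ]
corner1 [ 0.631 -0.009 -0.002] [ 0.632 -0.009 -0.006]
corner2 [ 0.42  -0.014  0.074] [ 0.42  -0.014  0.074]
c3 [0.609 0.13  0.113] [0.609 0.13  0.116]
c4 [0.419 0.132 0.089] [0.419 0.127 0.113]
tip [0.51  0.153 0.249] [0.51  0.153 0.249]
table [ 0.381 -0.432  0.   ] [ 0.381 -0.433 -0.002]
ora [ 0.304 -0.298  0.011] [ 0.304 -0.299  0.01 ]
frameL [0.642 0.176 0.1  ] [0.642 0.176 0.098]
fr2 [0.377 0.171 0.1  ] [0.377 0.172 0.095]
423 [ 0.49610776 -0.11494782  0.07042685] [ 0.53789346 -0.07893915  0.09642495]
[ 0.51679705 -0.09402156  0.0894698 ] [ 0.49924258 -0.11445867  0.08506038] [ 0.53299508 -0.07893915  0.09642495]
```

View pics/c1.png

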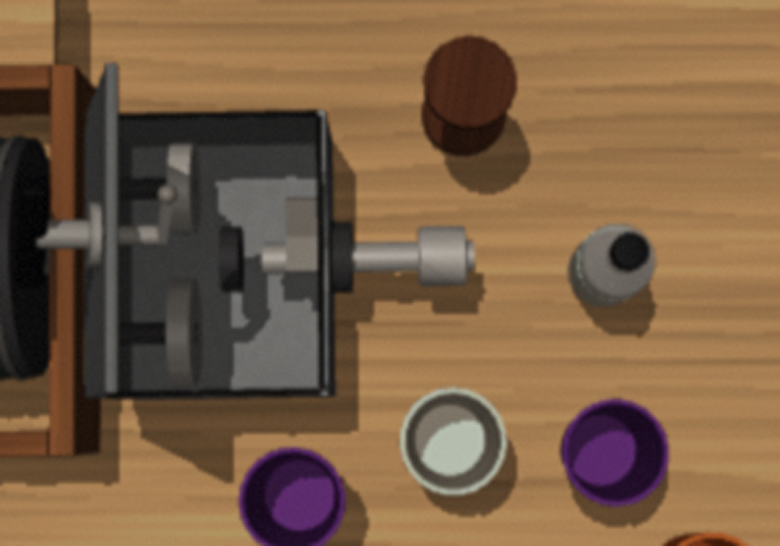

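View pics/c2.png

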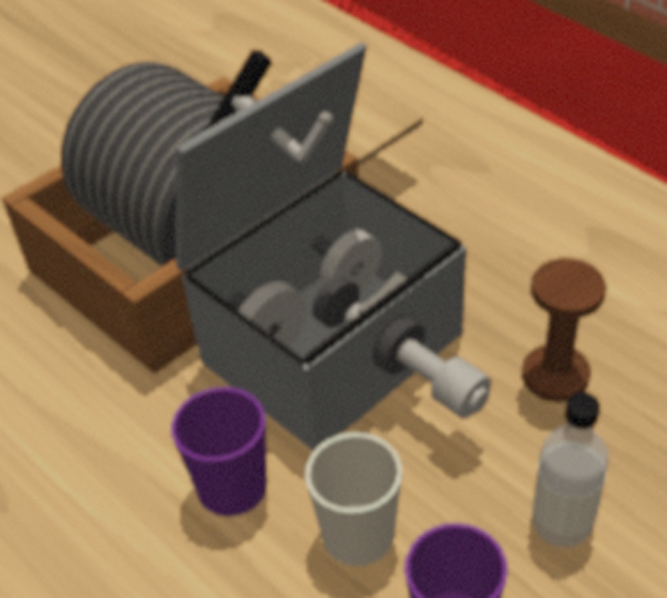

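```bash
python3 - <<'E'
from h import *
t=load('top0');P=cloud(t);s=load('side0');Q=cloud(s)
# rim -y wall
a=P.reshape(-1,3)
m=(abs(a[:,2]-.116)<.006)&(a[:,0]>.38)&(a[:,0]<.66)&(a[:,1]<.15)&(a[:,1]>-.04)
q=a[m];print(len(q),q.min(0),q.max(0))
e=q[(q[:,1]<0.0)];print('front rim',np.percentile(e[:,1],[2,50,98]),np.polyfit(e[:,0],e[:,1],1),np.percentile(e[:,0],[1,99]))
# lid: plane fit in side cloud
sub=np.zeros(s['z_map'].shape,bool);sub[150:200,215:270]=1
def planefit(p):
    for i in range(5):
        c=np.median(p,0) if i==0 else p.mean(0);n=np.linalg.svd(p-c)[2][2]
        d=(p-c)@n; p=p[abs(d)<max(.003,1.5*d.std())]
    return p.mean(0),n,len(p),((p-c)@n).std()
p=Q[sub];p=p[(p[:,2]>.13)]
c,n,k,sd=planefit(p);print('lid underside',c,n,k,sd)
# lid top edge in top view
m=(a[:,2]>.255)&(a[:,1]>.07)&(a[:,1]<.125)&(a[:,0]>.35)&(a[:,0]<.68)
q=a[m];print('lid top',len(q),q.min(0),q.max(0),np.polyfit(q[:,0],q[:,1],1))
# black bar in side
pix=s['pixels'].astype(int)
m=(pix.max(-1)<40);
yy,xx=np.where(m[105:155,220:255]);
pp=Q[105:155,220:255][m[105:155,220:255]];print('bar',len(pp),np.percentile(pp,[2,50,98],axis=0))
for v in range(110,150,3):
    print(v,[(u,*Q[v,u].round(3)) for u in range(226,250,4)])
E
```

```text
660 [ 0.41511818 -0.01368754  0.11012211] [0.61575141 0.14164756 0.12199359]
front rim [-0.01345373 -0.01007914 -0.00189289] [ 0.0105049  -0.01519019] [0.41698864 0.61406063]
lid underside [0.48753699 0.13017203 0.18671445] [ 0.01370663 -0.96369765 -0.26664389] 1586 0.0007281318047274825
lid top 908 [0.41432035 0.07445789 0.25520433] [0.61381569 0.12491494 0.27963388] [0.00983    0.10505045]
bar 190 [[0.49529715 0.14769164 0.23199541]
 [0.52034815 0.15728419 0.26189535]
 [0.53623902 0.17288427 0.28060805]]
110 [(226, np.float64(0.782), np.float64(0.563), np.float64(-0.003)), (230, np.float64(0.787), np.float64(0.55), np.float64(-0.0)), (234, np.float64(0.795), np.float64(0.54), np.float64(0.001)), (238, np.float64(0.805), np.float64(0.535), np.float64(-0.002)), (242, np.float64(0.812), np.float64(0.524), np.float64(-0.0)), (246, np.float64(0.819), np.float64(0.513), np.float64(0.002))]
113 [(226, np.float64(0.772), np.float64(0.551), np.float64(-0.004)), (230, np.float64(0.776), np.float64(0.536), np.float64(0.001)), (234, np.float64(0.783), np.float64(0.526), np.float64(0.002)), (23
[... 4143 characters left out ...]
np.float64(0.465), np.float64(0.108), np.float64(0.268)), (234, np.float64(0.475), np.float64(0.111), np.float64(0.261)), (238, np.float64(0.484), np.float64(0.111), np.float64(0.256)), (242, np.float64(0.494), np.float64(0.112), np.float64(0.25)), (246, np.float64(0.505), np.float64(0.115), np.float64(0.243))]
149 [(226, np.float64(0.455), np.float64(0.108), np.float64(0.267)), (230, np.float64(0.464), np.float64(0.109), np.float64(0.261)), (234, np.float64(0.474), np.float64(0.111), np.float64(0.254)), (238, np.float64(0.485), np.float64(0.113), np.float64(0.248)), (242, np.float64(0.496), np.float64(0.117), np.float64(0.24)), (246, np.float64(0.507), np.float64(0.119), np.float64(0.232))]
```

The hub sits about 14 mm out, the lid is at about 1.30 rad, and the T-handle at about 0.87 rad, so it needs turning back. Next I'll write a planner and measure the bystanders' clearances.

```bash
cat >> h.py <<'E'
O=np.array([.5155,.0685,0]);YAW=.0102
CR=R.from_euler('z',YAW)
def W(p): return O+CR.apply(p)
def plan(g,Rt,n=None,claw=0,ref=None):
    """g grasp point target (world), Rt Rotation of tool; prints rows"""
    st=bot.read_state();p0=st['eef_pos'];R0=R.from_quat(st['tool_rot'],scalar_first=True)
    if ref is not None: p0,R0=ref
    p1=np.array(g)-Rt.apply([.155,0,0])
    rv=(R0.inv()*Rt).as_rotvec();d=p1-p0
    k=max(np.linalg.norm(d)/.06,np.degrees(np.linalg.norm(rv))/10,1)
    n=n or int(np.ceil(k)); print('n',n,'dist',np.linalg.norm(d).round(4),'rot units',(np.degrees(rv)/5).round(2),'tcp target',p1.round(4))
    out=[];pc,Rc=p0,R0
    for i in range(1,n+1):
        pn=p0+d*i/n;Rn=R0*R.from_rotvec(rv*i/n)
        t=Rc.inv().apply(pn-pc);a=np.degrees((Rc.inv()*Rn).as_rotvec())/5
        out.append(' '.join(f'{x:.4f}'.rstrip('0').rstrip('.') for x in t)+' '+' '.join(f'{x:.2f}' for x in a)+f' {claw}');pc,Rc=pn,Rn
    for i in range(0,n,5): print('; '.join(out[i:i+5]))
def rot(x,y): # tool x dir, tool y dir
    x=np.array(x,float);x/=np.linalg.norm(x);y=np.array(y,float);y-=x*(x@y);y/=np.linalg.norm(y)
    return R.from_matrix(np.stack([x,y,np.cross(x,y)],1))
def info():
    st=bot.read_state();r=R.from_quat(st['tool_rot'],scalar_first=True);m=r.as_matrix()
    print('t',round(st['clock'],2),'grasp',(st['eef_pos']+m@[.155,0,0]).round(4),'x',m[:,0].round(3),'y',m[:,1].round(3),'q',st['joint_positions'].round(3),'F',st['ft_force'].round(1),'T',st['ft_torque'].round(2),'w',round(float(st['gripper_width']),4))
    return st
E
python3 - <<'E'
from h import *
info()
P=cloud(load('top0'));Q=cloud(load('side0'))
for n,b,f in [('cup',(318,278,356,320),.085),('bob',(320,140,362,185),.11),('bot',(380,214,414,248),.1),('pur',(376,284,418,325),.08)]:
    q=P[b[1]:b[3],b[0]:b[2]].reshape(-1,3);q=q[q[:,2]>f];print(n,q.min(0).round(3),q.max(0).round(3))
print('hub yaxis -x jaw'); plan([.516,-.092,.2],rot([0,0,-1],[-1,0,0]))
plan([.516,-.092,.2],rot([0,0,-1],[1,0,0]))
E
```

```text
t 0.15 grasp [0.2324 0.6332 0.2486] x [-0.001 -0.002 -1.   ] y [ 0.345  0.939 -0.002] q [ 1.182  0.265  1.605 -0.     1.274 -0.037] F [ 0.6 -0.3  0. ] T [0.03 0.01 0.01] w 0.0858
cup [ 0.348 -0.138  0.085] [ 0.421 -0.064  1.225]
bob [ 0.398 -0.144  0.115] [ 0.666 -0.064  1.225]
bot [ 0.398 -0.242  0.1  ] [ 0.537 -0.064  1.225]
pur [ 0.339 -0.252  0.08 ] [ 0.412 -0.064  1.225]
hub yaxis -x jaw
n 14 dist 0.7804 rot units [-2.203e+01 -2.000e-02  1.000e-02] tcp target [ 0.516 -0.092  0.355]
0.0035 -0.0417 0.0369 -1.57 -0.00 0.00 0; 0.0035 -0.0463 0.0308 -1.57 -0.00 0.00 0; 0.0035 -0.0501 0.0242 -1.57 -0.00 0.00 0; 0.0035 -0.0529 0.0171 -1.57 -0.00 0.00 0; 0.0035 -0.0548 0.0097 -1.57 -0.00 0.00 0
0.0035 -0.0556 0.0021 -1.57 -0.00 0.00 0; 0.0035 -0.0554 -0.0055 -1.57 -0.00 0.00 0; 0.0035 -0.0541 -0.0131 -1.57 -0.00 0.00 0; 0.0035 -0.0518 -0.0203 -1.57 -0.00 0.00 0; 0.0035 -0.0485 -0.0272 -1.57 -0.00 0.00 0
0.0035 -0.0443 -0.0336 -1.57 -0.00 0.00 0; 0.0035 -0.0393 -0.0394 -1.57 -0.00 0.00 0; 0.0035 -0.0335 -0.0444 -1.57 -0.00 0.00 0; 0.0035 -0.0272 -0.0486 -1.57 -0.00 0.00 0
n 14 dist 0.7804 rot units [1.397e+01 1.000e-02 2.000e-02] tcp target [ 0.516 -0.092  0.355]
0.0035 -0.0417 0.0369 1.00 0.00 0.00 0; 0.0035 -0.0383 0.0403 1.00 0.00 0.00 0; 0.0035 -0.0346 0.0435 1.00 0.00 0.00 0; 0.0035 -0.0307 0.0464 1.00 0.00 0.00 0; 0.0035 -0.0266 0.0489 1.00 0.00 0.00 0
0.0035 -0.0222 0.051 1.00 0.00 0.00 0; 0.0035 -0.0177 0.0527 1.00 0.00 0.00 0; 0.0035 -0.0131 0.0541 1.00 0.00 0.00 0; 0.0035 -0.0083 0.055 1.00 0.00 0.00 0; 0.0035 -0.0035 0.0555 1.00 0.00 0.00 0
0.0035 0.0014 0.0556 1.00 0.00 0.00 0; 0.0035 0.0062 0.0553 1.00 0.00 0.00 0; 0.0035 0.011 0.0545 1.00 0.00 0.00 0; 0.0035 0.0157 0.0534 1.00 0.00 0.00 0
```

>>> play_rows(
  targets="-0.03 -0.042 0.037 1 0 0 0; -0.03 -0.038 0.040 1 0 0 0; -0.03 -0.035 0.0435 1 0 0 0; -0.02 -0.031 0.0465 1 0 0 0; 0 -0.027 0.049 1 0 0 0",
)

```text
clock: 0.78
eef_pos: [0.3329, 0.3739, 0.516]
tool_rot: [0.653, 0.274, 0.652, -0.271]
ft_force: [1.4, -0.4, 0.6]
gripper_width: 0.0853
```

>>> play_rows(
  targets="0 -0.022 0.051 1 0 0 0; 0 -0.018 0.053 1 0 0 0; 0 -0.013 0.054 1 0 0 0; 0 -0.008 0.055 1 0 0 0; 0 -0.0035 0.0555 1 0 0 0",
)

```text
clock: 1.4
eef_pos: [0.4338, 0.1145, 0.5135]
tool_rot: [0.578, 0.407, 0.578, -0.407]
ft_force: [-0.1, 0.7, 0.2]
gripper_width: 0.0854
```

>>> play_rows(
  targets="0 0.001 0.0555 1 0 0 0; 0 0.006 0.055 1 0 0 0; 0 0.011 0.0545 1 0 0 0; 0.0 0.016 0.053 1 0 0 0; 0.03 0 0 0 0 0 0",
)

```text
clock: 2.02
eef_pos: [0.5155, -0.0941, 0.4854]
tool_rot: [0.5, 0.503, 0.496, -0.501]
ft_force: [-0.2, 0.9, -0.5]
gripper_width: 0.0856
```

```bash
python3 - <<'E'
from h import *
info()
s=snap('wrist','w1');s=snap('top','t1')
plan([.516,-.093,.071],rot([0,0,-1],[1,0.01,0]))
E
```

```text
t 2.02 grasp [ 0.5162 -0.0945  0.3304] x [ 0.005 -0.002 -1.   ] y [ 1.    -0.008  0.005] q [-2.280e-01 -6.700e-02  1.818e+00 -1.000e-03  1.385e+00 -2.190e-01] F [-0.2  0.9 -0.5] T [ 0.06  0.03 -0.06] w 0.0856
n 5 dist 0.2536 rot units [-0.17 -0.02  0.08] tcp target [ 0.516 -0.093  0.226]
0.0507 0.0009 0.0004 -0.03 -0.00 0.02 0; 0.0507 0.0009 0.0004 -0.03 -0.00 0.02 0; 0.0507 0.0008 0.0004 -0.03 -0.00 0.02 0; 0.0507 0.0007 0.0003 -0.03 -0.00 0.02 0; 0.0507 0.0006 0.0003 -0.03 -0.00 0.02 0
```

View pics/w1.png

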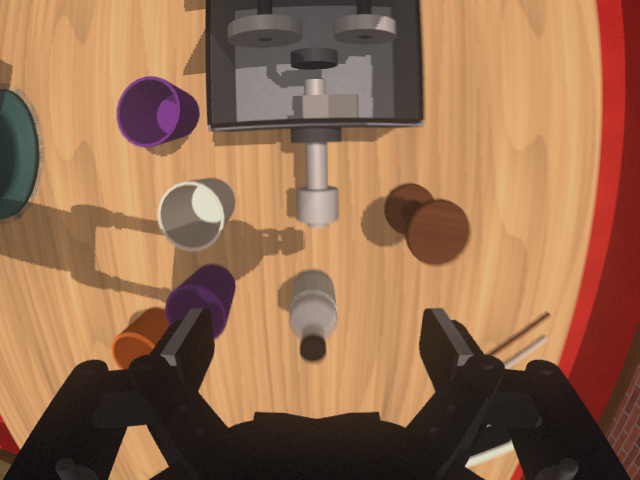

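The wrist view shows the hub at (317,205), centred between the jaws, with the white cup (192,215) and bobbin (437,230) clear on either side. I'll go down.

>>> play_rows(
  targets="0.051 0.001 0 0 0 0.1 0; 0.051 0.001 0 0 0 0 0; 0.051 0.001 0 0 0 0 0; 0.051 0 0 0 0 0 0; 0.051 0 0 0 0 0 0",
)

```text
clock: 2.75
eef_pos: [0.519, -0.0897, 0.2283]
tool_rot: [0.502, 0.503, 0.497, -0.498]
ft_force: [0.9, -0.2, -0.3]
gripper_width: 0.0854
```

>>> play_rows(
  targets="0.003 0 0 0 0 0 0; 0 0 0 0 0 0 0.6; 0 0 0 0 0 0 1; 0 0 0 0 0 0 1; 0 0 0 0 0 0 1",
  newtons=35,
)

```text
clock: 3.38
eef_pos: [0.518, -0.0907, 0.2282]
tool_rot: [0.501, 0.502, 0.498, -0.499]
ft_force: [-9.2, 1.1, 10.5]
gripper_width: 0.0428
```

```bash
python3 - <<'E'
from h import *
info()
s=snap('wrist','w2');s=snap('side','s2')
E
```

```text
t 3.38 grasp [ 0.5189 -0.0907  0.0732] x [ 0.006 -0.    -1.   ] y [ 1.    -0.002  0.006] q [-2.210e-01  1.620e-01  2.083e+00  1.000e-03  8.900e-01 -2.200e-01] F [-9.2  1.1 10.5] T [0.06 1.53 0.24] w 0.0428
```

View pics/w2.png

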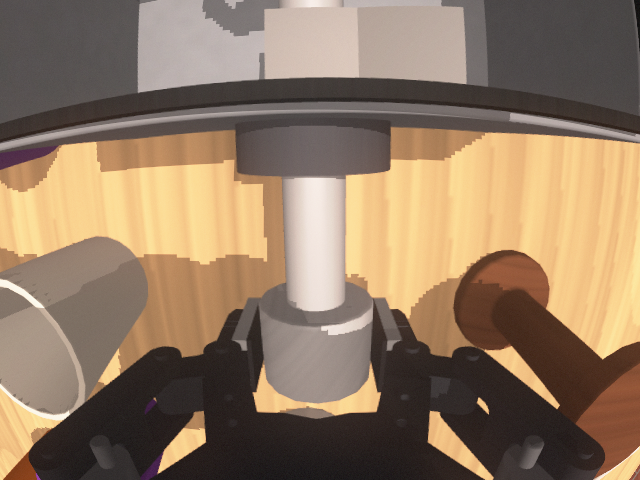

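View pics/s2.png

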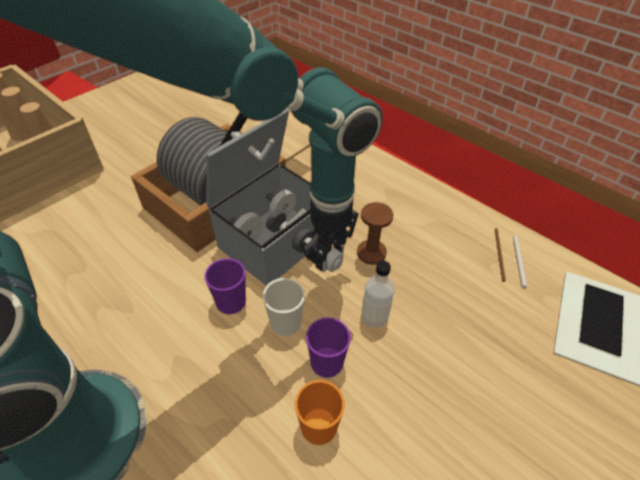

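The hub is gripped. Pulling it out.

>>> play_rows(
  targets="0 0 0.003 0 0 0 1; 0 0 0.003 0 0 0 1; 0 0 0.003 0 0 0 1; 0 0 0 0 0 0 1",
)

```text
clock: 3.98
eef_pos: [0.518, -0.0981, 0.2282]
tool_rot: [0.5, 0.503, 0.499, -0.498]
ft_force: [-9.2, 9.0, 10.5]
gripper_width: 0.043
```

```bash
python3 - <<'E'
from h import *
info()
E
```

```text
t 3.98 grasp [ 0.519  -0.0975  0.0732] x [ 0.006  0.004 -1.   ] y [ 1.    -0.003  0.006] q [-0.236  0.165  2.08   0.006  0.892 -0.237] F [-9.2  9.  10.5] T [1.47 1.29 0.35] w 0.043
```

>>> play_rows(
  targets="0 0 0.003 0 0 0 1; 0 0 0.003 0 0 0 1; 0 0 0 0 0 0 1",
)

```text
clock: 4.35
eef_pos: [0.5181, -0.1008, 0.2279]
tool_rot: [0.498, 0.505, 0.5, -0.497]
ft_force: [-6.5, 27.0, 11.1]
gripper_width: 0.0431
```

```bash
python3 - <<'E'
from h import *
info()
s=snap('wrist','w3');s=snap('top','t3')
E
```

```text
t 4.35 grasp [ 0.519  -0.0992  0.0729] x [ 0.006  0.011 -1.   ] y [ 1.    -0.004  0.006] q [-0.243  0.167  2.078  0.015  0.893 -0.249] F [-6.5 27.  11.1] T [3.94 0.85 0.53] w 0.0431
```

View pics/w3.png

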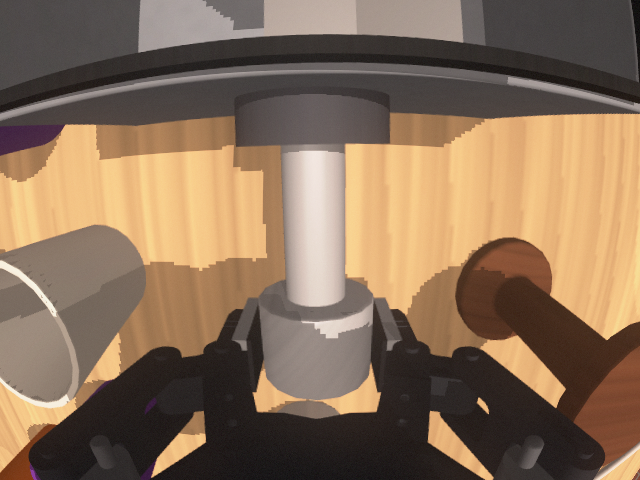

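At the outer stop: 27 N and barely moving, and the shaft between the flange and hub is visibly longer. Next I push it home.

>>> play_rows(
  targets="0 0 -0.005 0 0 0 1; 0 0 -0.005 0 0 0 1; 0 0 -0.005 0 0 0 1; 0 0 -0.005 0 0 0 1; 0 0 0 0 0 0 1",
)

```text
clock: 5.08
eef_pos: [0.5179, -0.0857, 0.2279]
tool_rot: [0.502, 0.502, 0.498, -0.499]
ft_force: [-8.5, -0.1, 7.5]
gripper_width: 0.0432
```

>>> play_rows(
  targets="0 0 -0.003 0 0 0 1; 0 0 -0.003 0 0 0 1; 0 0 0 0 0 0 1",
)

```text
clock: 5.45
eef_pos: [0.5179, -0.0804, 0.228]
tool_rot: [0.502, 0.501, 0.498, -0.499]
ft_force: [-8.6, -5.0, 8.5]
gripper_width: 0.0429
```

```bash
python3 - <<'E'
from h import *
info()
E
```

```text
t 5.45 grasp [ 0.5188 -0.0808  0.073 ] x [ 0.006 -0.003 -1.   ] y [ 1.    -0.001  0.006] q [-2.010e-01  1.590e-01  2.087e+00 -2.000e-03  8.890e-01 -1.990e-01] F [-8.6 -5.   8.5] T [-0.72  1.5   0.25] w 0.0429
```

>>> play_rows(
  targets="0 0 -0.003 0 0 0 1; 0 0 -0.003 0 0 0 1; 0 0 0 0 0 0 1",
)

```text
clock: 5.82
eef_pos: [0.5178, -0.0786, 0.228]
tool_rot: [0.505, 0.498, 0.496, -0.501]
ft_force: [-11.0, -27.9, 4.6]
gripper_width: 0.043
```

```bash
python3 - <<'E'
from h import *
info()
E
```

```text
t 5.83 grasp [ 0.5188 -0.0805  0.073 ] x [ 0.006 -0.012 -1.   ] y [1.    0.002 0.006] q [-0.195  0.158  2.088 -0.014  0.887 -0.188] F [-11.  -27.9   4.6] T [-4.28  1.7   0.04] w 0.043
```

Home: 28 N with no further motion. I'll release and go straight up.

>>> play_rows(
  targets="0 0 0 0 0 0 0; 0 0 0 0 0 0 0; 0 0 0 0 0 0 0; 0 0 0 0 0 0 0; 0 0 0 0 0 0 0",
)

```text
clock: 6.45
eef_pos: [0.5189, -0.0732, 0.2257]
tool_rot: [0.502, 0.503, 0.497, -0.498]
ft_force: [0.5, -0.0, 0.6]
gripper_width: 0.0855
```

>>> play_rows(
  targets="-0.05 0 0.002 0 0 0 0; -0.06 0 0 0 0 0 0; -0.06 0 0 0 0 0 0; -0.06 0 0 0 0 0 0; -0.05 0 0 0 0 0 0",
)

```text
clock: 7.08
eef_pos: [0.5162, -0.0753, 0.5085]
tool_rot: [0.502, 0.503, 0.497, -0.498]
ft_force: [0.3, -1.2, 0.5]
gripper_width: 0.0853
```

```bash
python3 - <<'E'
from h import *
info()
s=snap('wrist','w4');s=snap('side','s4')
# lid edge point on outer face at x offset
a=1.30
def lidp(d,h,a,x=0): # along, height above underside
    return W(np.array([x,80-d*1e3*np.cos(a)+h*1e3*np.sin(a),120+d*1e3*np.sin(a)+h*1e3*np.cos(a)])/[1,1000,1000])
print(lidp(.16,.008,a),lidp(.115,.049,a))
E
```

```text
t 7.08 grasp [ 0.5179 -0.0754  0.3535] x [ 0.011 -0.    -1.   ] y [ 1.    -0.002  0.011] q [-0.193 -0.081  1.79   0.002  1.422 -0.191] F [ 0.3 -1.2  0.5] T [0.03 0.01 0.02] w 0.0853
[0.51504194 0.11340632 0.2763093 ] [0.51451621 0.16494697 0.24391663]
```

View pics/w4.png

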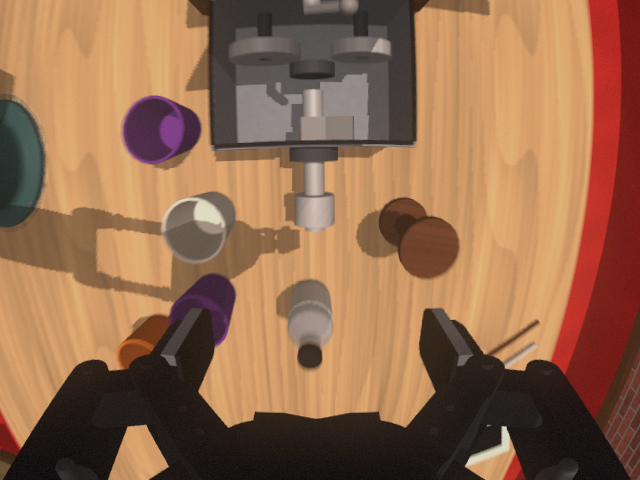

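View pics/s4.png

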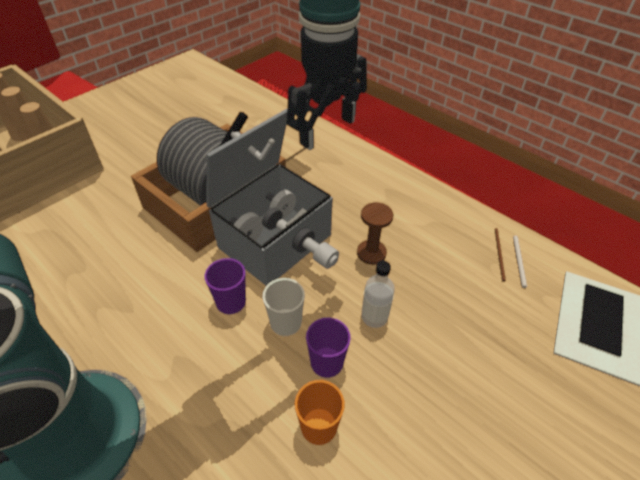

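The wrist view shows the hub (314,210) back close to the case, and the side view shows all bystanders standing. I'll close the fingers and go behind the lid on its -x side, away from the bar.

```bash
cat >> h.py <<'E'
def lidp(d,h,a,x=0): return W(np.array([x,.08-d*np.cos(a)+h*np.sin(a),.120+d*np.sin(a)+h*np.cos(a)]))
E
python3 - <<'E'
from h import *
D=rot([0,0,-1],[1,.01,0])
plan([.445,.158,.353],D,claw=1)
g=[lidp(.13,.008,a,-.07)+[0,.013,0] for a in np.linspace(1.3,.4,10)]
print(np.round(g,3)); print(np.diff(g,axis=0).round(4))
E
```

```text
n 5 dist 0.2446 rot units [-0.14  0.03 -0.25] tcp target [0.445 0.158 0.508]
0.0007 -0.0146 -0.0467 -0.03 0.01 -0.05 1; 0.0008 -0.0145 -0.0467 -0.03 0.01 -0.05 1; 0.0009 -0.0144 -0.0467 -0.03 0.01 -0.05 1; 0.0009 -0.0143 -0.0468 -0.03 0.01 -0.05 1; 0.001 -0.0141 -0.0468 -0.03 0.01 -0.05 1
[[0.445 0.134 0.247]
 [0.445 0.121 0.244]
 [0.445 0.109 0.239]
 [0.445 0.097 0.234]
 [0.445 0.086 0.227]
 [0.446 0.076 0.219]
 [0.446 0.067 0.21 ]
 [0.446 0.058 0.2  ]
 [0.446 0.051 0.189]
 [0.446 0.044 0.178]]
[[ 0.0001 -0.0126 -0.0033]
 [ 0.0001 -0.0122 -0.0046]
 [ 0.0001 -0.0117 -0.0058]
 [ 0.0001 -0.011  -0.0069]
 [ 0.0001 -0.0103 -0.008 ]
 [ 0.0001 -0.0094 -0.009 ]
 [ 0.0001 -0.0085 -0.0099]
 [ 0.0001 -0.0075 -0.0107]
 [ 0.0001 -0.0064 -0.0114]]
```

>>> play_rows(
  targets="0 -0.0145 -0.047 0 0 -0.05 1; 0 -0.0145 -0.047 0 0 -0.05 1; 0 -0.0145 -0.047 0 0 -0.05 1; 0 -0.0145 -0.047 0 0 -0.05 1; 0 -0.0145 -0.047 0 0 0 1",
)

```text
clock: 7.8
eef_pos: [0.4437, 0.1611, 0.5047]
tool_rot: [-0.497, -0.498, -0.502, 0.503]
ft_force: [1.3, 0.4, 0.4]
gripper_width: 0.0002
```

>>> play_rows(
  targets="0.03 0 0 0 0 0 1; 0.03 0 0 0 0 0 1; 0.025 0 0 0 0 0 1; 0 0 0 0 0 0 1",
)

```text
clock: 8.3
eef_pos: [0.4426, 0.1595, 0.4175]
tool_rot: [-0.496, -0.496, -0.503, 0.505]
ft_force: [-0.2, -1.0, 0.5]
gripper_width: 0.0001
```

```bash
python3 - <<'E'
from h import *
st=info();m=R.from_quat(st['tool_rot'],scalar_first=True);print('tip',st['eef_pos']+m.apply([.173,0,0]))
s=snap('side','s5');s=snap('wrist','w5')
E
```

```text
t 8.3 grasp [0.4403 0.1593 0.2625] x [-0.015 -0.002 -1.   ] y [ 1.    -0.002 -0.015] q [ 0.292 -0.134  2.003  0.003  1.288  0.294] F [-0.2 -1.   0.5] T [ 0.05  0.02 -0.02] w 0.0001
tip [0.44001805 0.15923485 0.24449203]
```

View pics/s5.png

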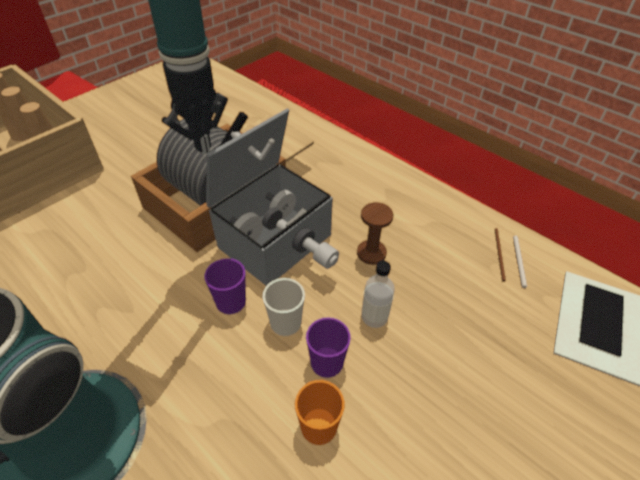

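View pics/w5.png

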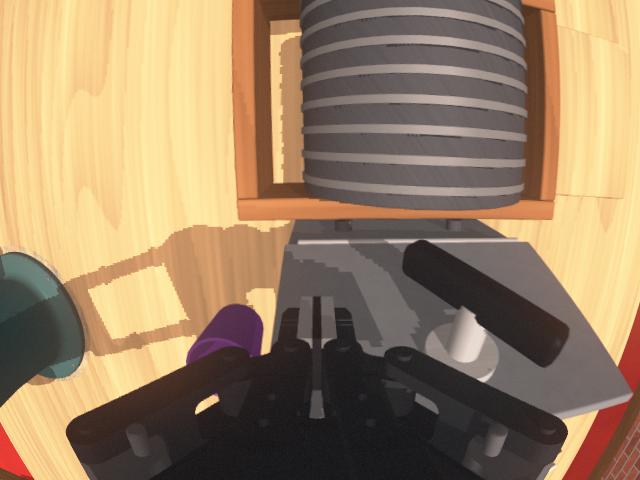

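The wrist view shows the fingertips (318,310) behind the lid, clear of the bar, which runs from (415,255) to (555,350). I'll sweep the lid down to about 0.4 rad.

>>> play_rows(
  targets="0 0 0.015 0 0 0.15 1; 0 0 0.012 0 0 0 1; 0.003 0 0.0125 0 0 0 1; 0.0045 0 0.012 0 0 0 1; 0.006 0 0.0115 0 0 0 1",
)

```text
clock: 9.02
eef_pos: [0.4439, 0.0957, 0.4074]
tool_rot: [0.501, 0.502, 0.498, -0.499]
ft_force: [0.9, 1.1, 1.9]
gripper_width: 0.0002
```

>>> play_rows(
  targets="0.007 0 0.011 0 0 0 1; 0.008 0 0.010 0 0 0 1; 0.009 0 0.0095 0 0 0 1; 0.010 0 0.0085 0 0 0 1",
)

```text
clock: 9.52
eef_pos: [0.4436, 0.057, 0.3722]
tool_rot: [0.5, 0.502, 0.498, -0.5]
ft_force: [0.6, -0.4, 1.2]
gripper_width: -0.0001
```

```bash
python3 - <<'E'
from h import *
st=info();m=R.from_quat(st['tool_rot'],scalar_first=True);print('tip',st['eef_pos']+m.apply([.173,0,0]))
s=snap('side','s6')
E
```

```text
t 9.53 grasp [0.4441 0.0569 0.2172] x [ 0.004 -0.    -1.   ] y [ 1.    -0.003  0.004] q [ 7.200e-02 -1.560e-01  2.106e+00 -1.000e-03  1.188e+00  7.500e-02] F [ 0.6 -0.4  1.2] T [ 0.06 -0.13  0.01] w -0.0001
tip [0.44420421 0.05693398 0.19924324]
```

View pics/s6.png

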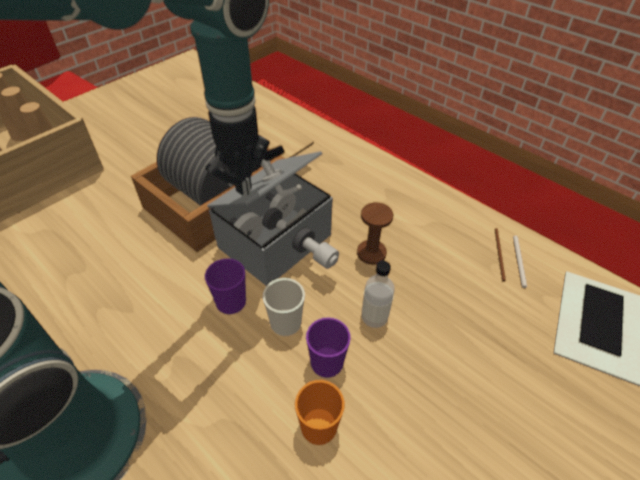

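>>> play_rows(
  targets="0.011 0 0.0075 0 0 0 1; 0.009 0 0.005 0 0 0 1; 0 0 0 0 0 0 1; -0.05 0 -0.01 0 0 0 0.5; -0.06 0 -0.01 0 0 0 0",
)

```text
clock: 10.2
eef_pos: [0.4428, 0.0654, 0.4629]
tool_rot: [0.499, 0.501, 0.499, -0.501]
ft_force: [1.7, 0.2, 0.1]
gripper_width: 0.0358
```

>>> play_rows(
  targets="-0.05 0 0 0 0 0 0; 0 0.04 -0.02 0 0 0 0; 0 0.03 -0.02 0 0 0 0",
)

```text
clock: 10.58
eef_pos: [0.5143, 0.1056, 0.5154]
tool_rot: [0.501, 0.503, 0.497, -0.499]
ft_force: [-0.3, 0.0, -0.1]
gripper_width: 0.0857
```

```bash
python3 - <<'E'
from h import *
info()
s=snap('side','s7');s=snap('wrist','w7');s=snap('top','t7')
E
```

```text
t 10.57 grasp [0.5155 0.1057 0.3604] x [ 0.008  0.001 -1.   ] y [ 1.    -0.003  0.008] q [ 1.550e-01 -7.500e-02  1.772e+00 -1.000e-03  1.436e+00  1.580e-01] F [-0.3  0.  -0.1] T [-0.06 -0.03  0.02] w 0.0857
```

View pics/s7.png

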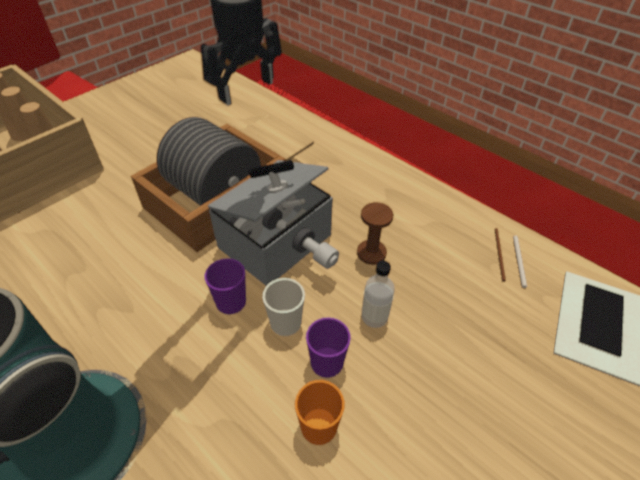

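View pics/w7.png

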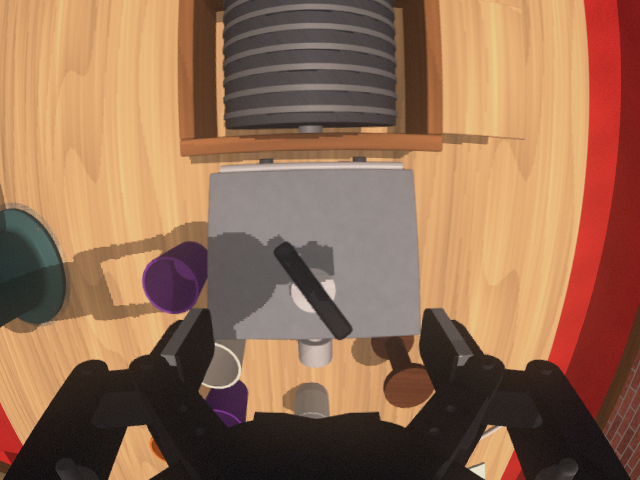

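The wrist view shows the bar running from (283,250) to (343,332), with the +x end towards the free edge at about 0.9 rad. Next I measure the lid plane and bar.

```bash
python3 - <<'E'
from h import *
def fish(s):
    z=s['z_map'];H,W_=z.shape;f=H/2/np.tan(np.radians(s['vfov'])/2)
    u,v=np.meshgrid(np.arange(W_)-s['cx'],np.arange(H)-s['cy']);r=np.hypot(u,v)+1e-9;th=r/f
    t=np.tan(th)/r
    p=np.stack([u*t*z,-v*t*z,-z],-1)
    return p@R.from_quat(s['rotation'],scalar_first=True).as_matrix().T+np.array(s['eye'])
w=load('w7');P=fish(w)
def pf(p):
    for i in range(6):
        c=np.median(p,0) if i==0 else p.mean(0);n=np.linalg.svd(p-c,full_matrices=False)[2][2];d=(p-c)@n;p=p[abs(d)<max(.002,2*d.std())]
    return p.mean(0),n*np.sign(n[2]),len(p)
c,n,k=pf(np.concatenate([P[190:225,230:390].reshape(-1,3),P[260:320,360:405].reshape(-1,3)]));a=np.arctan2(n[1],n[2]);print('wrist lid',c,n,k,'angle',a)
print('height resid', (c-lidp(0,.008,a))@n)
# bar: pixels dark above plane
q=P[235:345,270:360].reshape(-1,3);h=(q-c)@n;b=q[(h>.036)&(h<.06)]
b=b[np.linalg.norm(b-np.median(b,0),axis=1)<.06]
e=np.linalg.svd(b-b.mean(0),full_matrices=False)[2];print(len(b),'bar mean',b.mean(0),'mid',(b.min(0)+b.max(0))/2,'dir',e[0],'ext',np.ptp((b-b.mean(0))@e[0]),np.percentile((b-c)@n,[5,50,95]))
ax=CR.apply([1,0,0]);fr=np.cross(n,ax); # toward +y up?
print('theta',np.arctan2(-abs(e[0]@fr)*np.sign((e[0]@fr)*(e[0]@ax)),abs(e[0]@ax)))
print('pred tbar',lidp(.115,.049,a))
t=load('t7');T=cloud(t)
for f,Z in(('side',cloud(load('s7'))),('top',T)):
    q=Z.reshape(-1,3);C=CR.inv().apply(q-O)
    m=(abs(C[:,0])<.09)&(C[:,1]<.06)&(C[:,1]>-.09)&(C[:,2]>.13)
    m&=abs((q-c)@n)<.012
    if m.sum()>100: cc,nn,k=pf(q[m]);print(f,'angle',np.arctan2(nn[1],nn[2]),k,(cc-lidp(0,.008,np.arctan2(nn[1],nn[2])))@nn)
E
```

```text
wrist lid [0.53518663 0.09421237 0.15175517] [-0.00539175  0.3928907   0.91956937] 8209 angle 0.40377918099067406
height resid -0.000236920610948175
2270 bar mean [0.51675579 0.06581864 0.21738714] mid [0.51689432 0.06499073 0.2155521 ] dir [ 0.58814786 -0.74249335  0.32060213] ext 0.08983464132296637 [0.04677557 0.04956319 0.05094207]
theta 0.9513990858609173
pred tbar [0.5155663  0.06200025 0.21024264]
side angle 0.40201521541756885 2032 -0.000455102958889968
top angle 0.40385278332917945 5493 -0.0006413470753455188
```

```bash
cat >> h.py <<'E'
def hand(a,th,off=.007,x=.0005):
    n=CR.apply([0,np.sin(a),np.cos(a)]);fr=CR.apply([0,np.cos(a),-np.sin(a)]);ax=CR.apply([1,0,0])
    return lidp(.115,.049,a,x)+n*off, rot(-n,np.sin(th)*ax+np.cos(th)*fr)
E
python3 - <<'E'
from h import *
g,r=hand(.403,.95,.07);plan(g,r)
g2,r2=hand(.403,.95,.007);plan(g2,r2,ref=(g-r.apply([.155,0,0]),r))
E
```

```text
n 5 dist 0.1057 rot units [-7.15 -4.47 -1.44] tcp target [0.5152 0.1502 0.4172]
0.0192 0.0001 -0.0089 -1.43 -0.89 -0.29 0; 0.0184 0.0018 -0.0102 -1.43 -0.89 -0.29 0; 0.0175 0.0036 -0.0113 -1.43 -0.89 -0.29 0; 0.0165 0.0055 -0.012 -1.43 -0.89 -0.29 0; 0.0154 0.0074 -0.0125 -1.43 -0.89 -0.29 0
n 2 dist 0.063 rot units [0. 0. 0.] tcp target [0.5154 0.1255 0.3592]
0.0315 0 0 0.00 0.00 0.00 0; 0.0315 -0 -0 0.00 0.00 0.00 0
```

>>> play_rows(
  targets="0.019 0 -0.009 -1.43 -0.89 -0.29 0; 0.0185 0.002 -0.010 -1.43 -0.89 -0.29 0; 0.0175 0.0035 -0.0115 -1.43 -0.89 -0.29 0; 0.0165 0.0055 -0.012 -1.43 -0.89 -0.29 0; 0.0155 0.0075 -0.0125 -1.43 -0.89 -0.29 0",
)

```text
clock: 11.35
eef_pos: [0.5137, 0.1492, 0.4172]
tool_rot: [0.683, 0.187, 0.552, -0.439]
ft_force: [-0.2, -0.0, 0.2]
gripper_width: 0.0856
```

>>> play_rows(
  targets="0 0 0 0 0 0 0",
)

```text
clock: 11.48
eef_pos: [0.5131, 0.1497, 0.4155]
tool_rot: [0.682, 0.188, 0.554, -0.44]
ft_force: [-0.1, -0.1, 0.1]
gripper_width: 0.0853
```

```bash
python3 - <<'E'
from h import *
info()
g2,r2=hand(.403,.95,.007);plan(g2,r2)
s=snap('wrist','w8')
E
```

```text
t 11.47 grasp [0.513  0.089  0.2729] x [-0.    -0.392 -0.92 ] y [ 0.808  0.542 -0.231] q [ 0.357  0.044  1.861 -0.382  1.397 -0.175] F [-0.1 -0.1  0.1] T [ 0.17  0.01 -0.02] w 0.0853
n 2 dist 0.0613 rot units [ 0.   -0.03  0.04] tcp target [0.5154 0.1255 0.3592]
0.0306 0.0009 0.0008 0.00 -0.02 0.02 0; 0.0306 0.0008 0.0008 0.00 -0.02 0.02 0
```

View pics/w8.png

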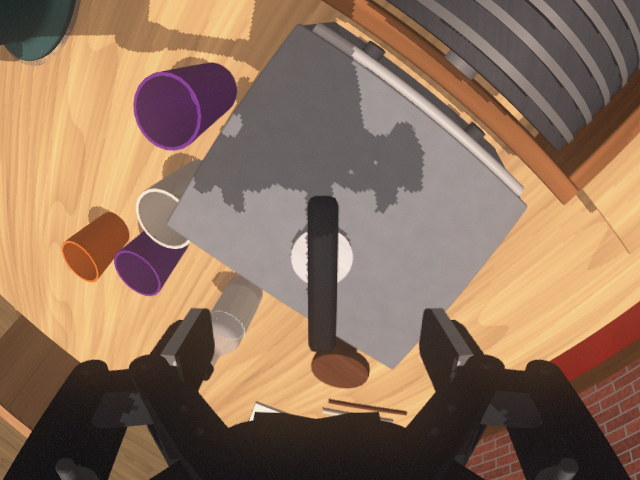

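The bar (322,275) is aligned between the jaws. Going in to grip it.

>>> play_rows(
  targets="0.0305 0.001 0.001 0 0 0 0; 0.0305 0.001 0.001 0 0 0 0; 0 0 0 0 0 0 1; 0 0 0 0 0 0 1; 0 0 0 0 0 0 1",
  newtons=40,
)

```text
clock: 12.15
eef_pos: [0.5181, 0.1255, 0.3636]
tool_rot: [0.683, 0.19, 0.551, -0.439]
ft_force: [0.1, 0.6, 0.8]
gripper_width: 0.0322
```

>>> play_rows(
  targets="0 0 0 0 0 0 1; 0 0 0 0 0 0 1",
)

```text
clock: 12.4
eef_pos: [0.5175, 0.125, 0.3627]
tool_rot: [0.683, 0.189, 0.552, -0.44]
ft_force: [-1.5, -3.8, 4.0]
gripper_width: 0.0151
```

```bash
python3 - <<'E'
from h import *
info()
g2,r2=hand(.403,0.05,.007);plan(g2,r2,claw=1)
s=snap('side','s9')
E
```

```text
t 12.4 grasp [0.5182 0.0643 0.2201] x [ 0.004 -0.392 -0.92 ] y [ 0.809  0.542 -0.227] q [ 0.313  0.074  1.93  -0.401  1.286 -0.173] F [-1.5 -3.8  4. ] T [-0.43  0.2  -0.04] w 0.0151
n 6 dist 0.0041 rot units [-10.34   0.    -0.  ] tcp target [0.5154 0.1255 0.3592]
0.0005 -0.0001 -0.0004 -1.72 0.00 -0.00 1; 0.0005 -0 -0.0005 -1.72 0.00 -0.00 1; 0.0005 0 -0.0005 -1.72 0.00 -0.00 1; 0.0005 0.0001 -0.0004 -1.72 0.00 -0.00 1; 0.0005 0.0002 -0.0004 -1.72 0.00 -0.00 1
0.0005 0.0002 -0.0004 -1.72 0.00 -0.00 1
```

View pics/s9.png

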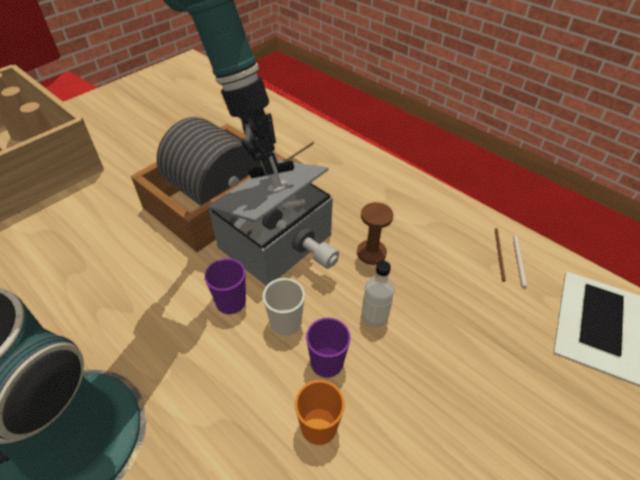

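>>> play_rows(
  targets="0 0 0 -1.8 0 0 1; 0 0 0 -1.8 0 0 1; 0 0 0 -1.8 0 0 1; 0 0 0 -1.8 0 0 1; 0 0 0 -1.8 0 0 1",
)

```text
clock: 13.08
eef_pos: [0.518, 0.1258, 0.3621]
tool_rot: [0.704, -0.087, 0.678, -0.192]
ft_force: [1.4, 0.7, 1.5]
gripper_width: 0.0153
```

>>> play_rows(
  targets="0 0 0 -1.6 0 0 1; 0 0 0 0 0 0 1",
)

```text
clock: 13.32
eef_pos: [0.518, 0.1259, 0.3619]
tool_rot: [0.696, -0.134, 0.69, -0.146]
ft_force: [2.4, 1.5, 1.0]
gripper_width: 0.0151
```

```bash
python3 - <<'E'
from h import *
st=info()
for th in (0,.1,.2):
  g2,r2=hand(.403,th,.007);print(th,r2.as_matrix()[:,1].round(3))
E
```

```text
t 13.32 grasp [0.519  0.0656 0.2191] x [ 0.006 -0.389 -0.921] y [ 0.019  0.921 -0.389] q [ 0.313  0.075  1.93  -0.399  1.282 -1.097] F [2.4 1.5 1. ] T [ 0.7  -0.37  0.26] w 0.0151
0 [-0.009  0.92  -0.392]
0.1 [ 0.09   0.916 -0.39 ]
0.2 [ 0.189  0.904 -0.384]
```

Handle is back at about 0.03 rad. I'll swing the lid down by rotating the gripped tool about the hinge line.

```bash
cat >> h.py <<'E'
def swing(da,n,extra=None,claw=1):
    st=bot.read_state();p=st['eef_pos'];r=R.from_quat(st['tool_rot'],scalar_first=True)
    h=W([0,.08,.12]);S=R.from_rotvec(CR.apply([1,0,0])*da/n)   # +x rotation
    out=[]
    for i in range(n):
        p2=h+S.apply(p-h);r2=S*r;t=r.inv().apply(p2-p);a=np.degrees((r.inv()*r2).as_rotvec())/5
        out.append(' '.join(f'{x:.4f}' for x in t)+' '+' '.join(f'{x:.2f}' for x in a)+f' {claw}');p,r=p2,r2
    print('; '.join(out)); print('end',p.round(4),r.as_matrix()[:,0].round(3))
E
python3 - <<'E'
from h import *
swing(.373,8)
E
```

```text
0.0056 -0.0098 0.0003 0.00 0.02 0.53 1; 0.0056 -0.0098 0.0003 0.00 0.02 0.53 1; 0.0056 -0.0098 0.0003 0.00 0.02 0.53 1; 0.0056 -0.0098 0.0003 0.00 0.02 0.53 1; 0.0056 -0.0098 0.0003 0.00 0.02 0.53 1; 0.0056 -0.0098 0.0003 0.00 0.02 0.53 1; 0.0056 -0.0098 0.0003 0.00 0.02 0.53 1; 0.0056 -0.0098 0.0003 0.00 0.02 0.53 1
end [0.5189 0.0393 0.337 ] [ 0.002 -0.027 -1.   ]
```

>>> play_rows(
  targets="0.0056 -0.0098 0.0003 0 0.02 0.53 1; 0.0056 -0.0098 0.0003 0 0.02 0.53 1; 0.0056 -0.0098 0.0003 0 0.02 0.53 1; 0.0056 -0.0098 0.0003 0 0.02 0.53 1",
)

```text
clock: 13.82
eef_pos: [0.5188, 0.0814, 0.3535]
tool_rot: [0.705, -0.068, 0.701, -0.082]
ft_force: [2.7, 3.6, -0.2]
gripper_width: 0.0152
```

```bash
python3 - <<'E'
from h import *
info(); swing(.1865,4)
E
```

```text
t 13.82 grasp [0.5193 0.0487 0.202 ] x [ 0.003 -0.211 -0.977] y [ 0.02   0.977 -0.211] q [ 0.177  0.035  1.97  -0.227  1.181 -1.282] F [ 2.7  3.6 -0.2] T [ 0.76 -0.45  0.14] w 0.0152
0.0056 -0.0098 0.0003 0.00 0.02 0.53 1; 0.0056 -0.0098 0.0003 0.00 0.02 0.53 1; 0.0056 -0.0098 0.0003 0.00 0.02 0.53 1; 0.0056 -0.0098 0.0003 0.00 0.02 0.53 1
end [0.5192 0.0393 0.337 ] [ 0.001 -0.026 -1.   ]
```

>>> play_rows(
  targets="0.0056 -0.0098 0.0003 0 0.02 0.53 1; 0.0056 -0.0098 0.0003 0 0.02 0.53 1; 0.0056 -0.0098 0.0003 0 0.02 0.53 1; 0.0056 -0.0098 0.0003 0 0.02 0.53 1; 0 0 0 0 0 0 1",
)

```text
clock: 14.45
eef_pos: [0.5194, 0.0393, 0.337]
tool_rot: [0.707, -0.002, 0.707, -0.018]
ft_force: [3.6, 4.9, -0.4]
gripper_width: 0.0151
```

```bash
python3 - <<'E'
from h import *
info(); print(hand(.03,.03)[0])
s=snap('side','s10')
im=s['pixels'][100:300,150:370,::-1];cv2.imwrite('pics/c10.png',cv2.resize(im,None,fx=3,fy=3,interpolation=cv2.INTER_CUBIC))
E
```

```text
t 14.45 grasp [0.5194 0.0351 0.1821] x [-0.    -0.027 -1.   ] y [ 0.023  0.999 -0.027] q [ 0.037  0.027  2.003 -0.03   1.113 -1.498] F [ 3.6  4.9 -0.4] T [ 1.   -0.8   0.04] w 0.0151
[0.51633931 0.03523832 0.17942428]
```

View pics/c10.png

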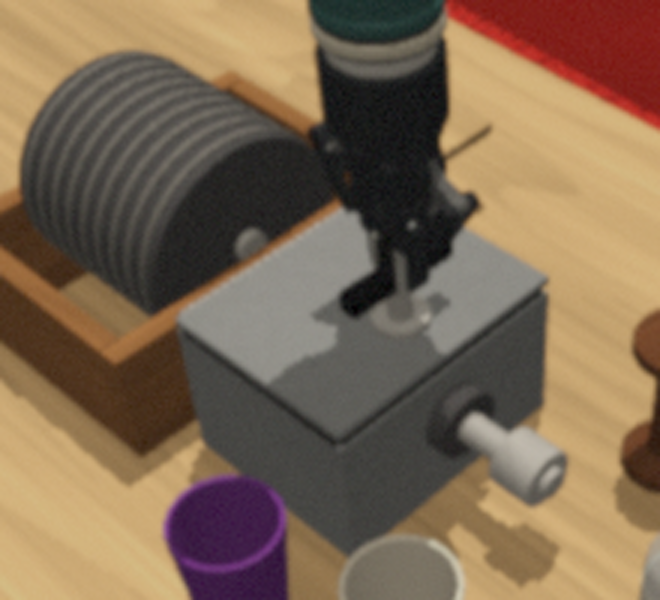

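The lid is down on its gasket with the tongue clear. Pressing slightly and turning clockwise.

>>> play_rows(
  targets="0.002 0 -0.002 0 0 0 1; 0 0 0 1.6 0 0 1; 0 0 0 1.6 0 0 1; 0.0005 0 0 1.6 0 0 1; 0.0005 0 0 1.6 0 0 1",
  newtons=60,
)

```text
clock: 15.12
eef_pos: [0.5185, 0.0389, 0.3368]
tool_rot: [0.681, 0.193, 0.673, -0.214]
ft_force: [0.8, -1.3, 11.4]
gripper_width: 0.0148
```

```bash
python3 - <<'E'
from h import *
info()
E
```

```text
t 15.12 grasp [0.519  0.034  0.1819] x [ 0.003 -0.031 -0.999] y [ 0.551  0.834 -0.024] q [ 0.038  0.024  2.006 -0.035  1.109 -0.934] F [ 0.8 -1.3 11.4] T [ 0.02 -0.23  0.1 ] w 0.0148
```

>>> play_rows(
  targets="0.0005 0 0 1.6 0 0 1; 0.0005 0 0 1.6 0 0 1; 0.0005 0 0 1.6 0 0 1; 0.0005 0 0 1.6 0 0 1; 0 0 0 0 0 0 1",
)

```text
clock: 15.75
eef_pos: [0.5179, 0.0378, 0.335]
tool_rot: [0.602, 0.371, 0.589, -0.391]
ft_force: [-0.3, -6.5, 12.4]
gripper_width: 0.0143
```

```bash
python3 - <<'E'
from h import *
info()
s=snap('side','s11')
im=s['pixels'][100:300,150:370,::-1];cv2.imwrite('pics/c11.png',cv2.resize(im,None,fx=3,fy=3,interpolation=cv2.INTER_CUBIC))
E
```

```text
t 15.75 grasp [0.5181 0.0325 0.18  ] x [ 0.001 -0.034 -0.999] y [ 0.908  0.418 -0.013] q [ 0.036  0.026  2.009 -0.038  1.107 -0.379] F [-0.3 -6.5 12.4] T [-0.62  0.1  -0.17] w 0.0143
```

View pics/c11.png

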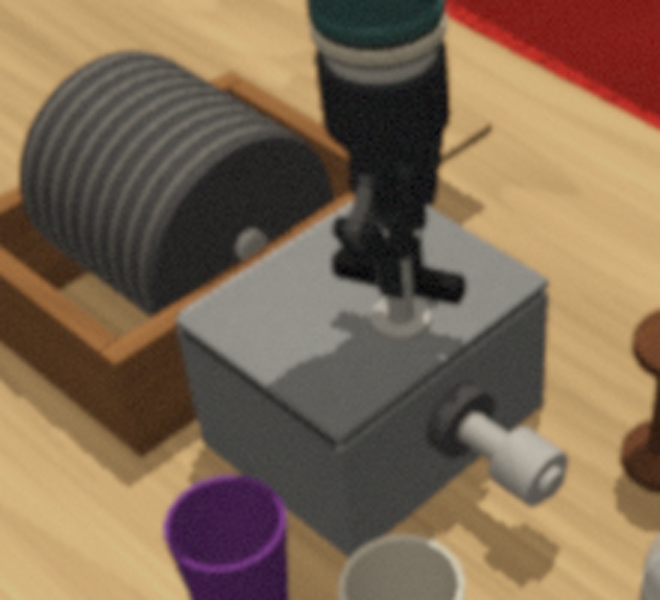

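>>> play_rows(
  targets="0.0003 0 0.001 1.6 0 0 1; 0.0003 0 0 1.6 0 0 1; 0 0 0 1 0 0 1; 0 0 0 0 0 0 1",
)

```text
clock: 16.3
eef_pos: [0.5177, 0.0368, 0.3346]
tool_rot: [0.525, 0.473, 0.508, -0.492]
ft_force: [-4.8, -6.1, 16.1]
gripper_width: 0.0144
```

```bash
python3 - <<'E'
from h import *
info()
E
```

```text
t 16.3 grasp [0.5176 0.0314 0.1797] x [-0.001 -0.035 -0.999] y [ 0.998  0.068 -0.003] q [ 0.035  0.026  2.009 -0.039  1.109 -0.016] F [-4.8 -6.1 16.1] T [-1.03  0.8   0.41] w 0.0144
```

>>> play_rows(
  targets="0 0 0 0.8 0 0 1; 0 0 0 0 0 0 1",
)

```text
clock: 16.55
eef_pos: [0.5176, 0.0369, 0.3347]
tool_rot: [0.509, 0.49, 0.492, -0.509]
ft_force: [-5.0, -5.4, 16.4]
gripper_width: 0.0141
```

```bash
python3 - <<'E'
from h import *
info()
E
```

```text
t 16.55 grasp [0.5174 0.0314 0.1798] x [-0.001 -0.036 -0.999] y [ 1.     0.002 -0.001] q [ 0.035  0.026  2.009 -0.04   1.109  0.051] F [-5.  -5.4 16.4] T [-0.91  0.92  1.91] w 0.0141
```

A steady 1.9 N m means it's on the stop. Releasing and retreating.

>>> play_rows(
  targets="0 0 0 -0.4 0 0 1; 0 0 0 0 0 0 0; 0 0 0 0 0 0 0; 0 0 0 0 0 0 0; 0 0 0 0 0 0 0",
)

```text
clock: 17.18
eef_pos: [0.5167, 0.0379, 0.3307]
tool_rot: [0.515, 0.482, 0.502, -0.501]
ft_force: [0.4, -0.1, -0.3]
gripper_width: 0.0845
```

>>> play_rows(
  targets="-0.03 0 0 0 0 0 0; -0.05 0 0 0 0 0 0; -0.05 0 0 0 0 0 0; -0.03 0 -0.03 0 0 0 0; 0 0 -0.05 0 0 0 0",
)

```text
clock: 17.8
eef_pos: [0.5156, 0.1229, 0.4928]
tool_rot: [0.516, 0.485, 0.499, -0.499]
ft_force: [-0.2, 0.6, -0.1]
gripper_width: 0.0854
```

```bash
python3 - <<'E'
from h import *
info()
s=snap('wrist','w12');t=snap('side','s12');snap('top','t12')
def fish(s):
    z=s['z_map'];H,W_=z.shape;f=H/2/np.tan(np.radians(s['vfov'])/2)
    u,v=np.meshgrid(np.arange(W_)-s['cx'],np.arange(H)-s['cy']);r=np.hypot(u,v)+1e-9
    t=np.tan(r/f)/r
    return np.stack([u*t*z,-v*t*z,-z],-1)@R.from_quat(s['rotation'],scalar_first=True).as_matrix().T+np.array(s['eye'])
for nm,Z in(('w',fish(s)),('s',cloud(t)),('t',cloud(load('t12')))):
    q=Z.reshape(-1,3);C=CR.inv().apply(q-O)
    m=(abs(C[:,0])<.095)&(abs(C[:,1])<.075)&(abs(C[:,2]-.128)<.012);p=C[m]
    if len(p)<200: print(nm,len(p));continue
    for i in range(5):
        A=np.c_[p[:,0],p[:,1]-.08,np.ones(len(p))];k=np.linalg.lstsq(A,p[:,2],rcond=None)[0];r=p[:,2]-A@k;p=p[abs(r)<.0035]
    print(nm,len(p),'lid angle',-k[1],'z at hinge',k[2])
    b=C[(abs(C[:,2]-.176)<.008)&(abs(C[:,0])<.06)&(C[:,1]>-.1)&(C[:,1]<.03)]
    if len(b)>50:
        e=np.linalg.svd((b-b.mean(0))[:,:2],full_matrices=False)[2][0];print(' bar',len(b),b.mean(0).round(4),'theta',np.arctan2(abs(e[1]),abs(e[0]))*1,e)
    h=C[(abs(C[:,0])<.012)&(C[:,2]>.084)&(C[:,2]<.1)&(C[:,1]<-.1)&(C[:,1]>-.2)];
    if len(h): print(' hub y',np.percentile(h[:,1],[2,98]))
E
```

```text
t 17.8 grasp [0.5161 0.1182 0.3378] x [ 0.003 -0.03  -1.   ] y [1.    0.031 0.002] q [ 0.197 -0.054  1.793 -0.031  1.406  0.171] F [-0.2  0.6 -0.1] T [ 0.04 -0.    0.01] w 0.0854
w 26208 lid angle 0.0012100346026486242 z at hinge 0.12751564589020753
 bar 1675 [ 0.0009 -0.029   0.1767] theta 1.4439534045927749 [ 0.12650306 -0.99196622]
 hub y [-0.16536817 -0.13236837]
s 4031 lid angle 0.0005233061800707928 z at hinge 0.12712088139817976
 bar 351 [-0.0022 -0.0385  0.1751] theta 1.442903876632709 [ 0.12754409 -0.9918329 ]
 hub y [-0.16676081 -0.13299056]
t 7342 lid angle 0.00347189356031935 z at hinge 0.12735518534634294
 bar 488 [-0.0009 -0.0358  0.1768] theta 1.4473469257908846 [-0.12313608  0.99238979]
 hub y [-0.16605583 -0.13440735]
```

View pics/w12.png

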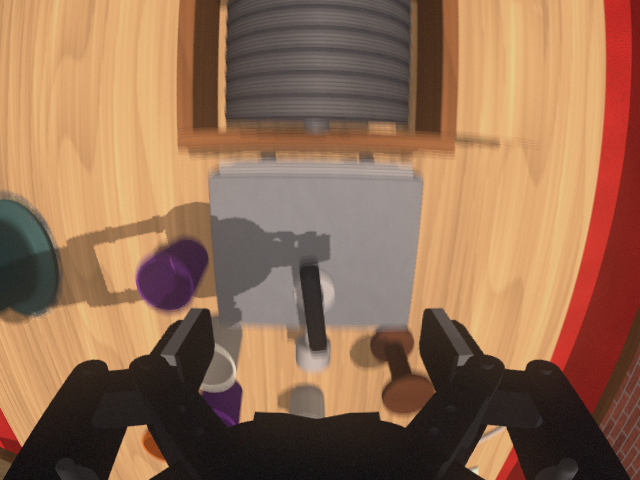

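View pics/s12.png

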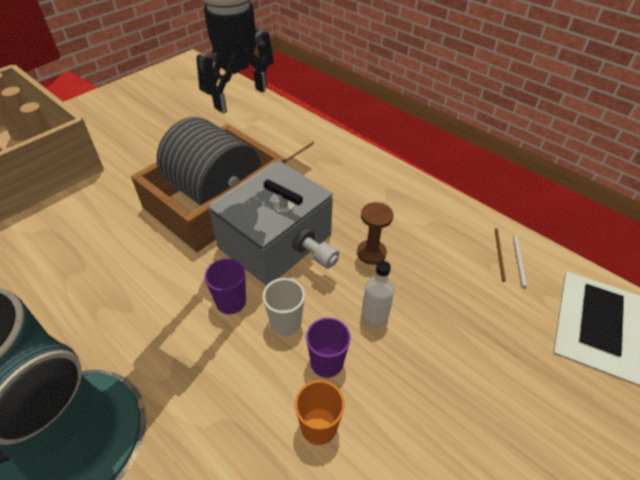

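All good: the lid is tight, the bar points to the free edge, the hub is home, and the bottle (378,297), white cup (285,305) and bobbin (375,235) haven't moved. I'll hold briefly and hand in.

>>> play_rows(
  targets="0 0 0 0 0 0 0; 0 0 0 0 0 0 0; 0 0 0 0 0 0 0",
)

```text
clock: 18.32
eef_pos: [0.5148, 0.1219, 0.4883]
tool_rot: [0.515, 0.482, 0.502, -0.501]
ft_force: [-0.3, -0.3, -0.6]
gripper_width: 0.0853
```

```bash
python3 -c "
from h import *
info();print(bot.sign_off())"
```

```text
t 18.32 grasp [0.5141 0.117  0.3334] x [-0.005 -0.032 -0.999] y [ 0.999  0.033 -0.006] q [ 0.195 -0.052  1.799 -0.031  1.406  0.167] F [-0.3 -0.3 -0.6] T [-0.06  0.05 -0.  ] w 0.0853
the job is handed in; nothing more can be done
None
```

The job is done and handed in at 18.3 s of the 64 s allowed.

- **Layshaft:** I pulled the hub out to its outer stop (27 N with almost no further movement). I then pushed it home, about 18.7 mm of travel and 28 N at the inner stop.
- **Lid and latch:** I pushed the lid down to 0.40 rad and found the T-handle at about 0.95 rad, so I turned it back to about 0.03 rad. With the handle gripped, I swung the lid onto its gasket and turned the handle clockwise until it met the stop at 1.9 N m. Then I let go and backed away.

**Last checks:** all three cameras agreed within their accuracy.

| Check | Reading | Target |
|---|---|---|
| Lid angle | 0.0005 to 0.0035 rad | 0 (tight) |
| T-handle angle | about 1.445 rad | 1.45 stop |
| Hub centre | about 150 mm from the carder's origin | 150 mm (home) |

In the last side picture, the bottle, cup, bobbin and look-alikes are standing where they were at the start. The gripper is open and touching nothing. None of the final checks failed. The one disagreement was while turning the handle: the gripper itself had turned past the handle's 1.45 rad stop. I put that down to the grip slipping or flexing, since the pictures afterwards put the bar at the stop.

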